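Sort the furniture fittings after a repair

ROBOT

A 6-joint arm with a two-finger parallel gripper is mounted at the origin on the work surface. World frame = base frame: x ahead of the robot, y to its left, z up, the work surface at z = 0. Lengths are in m, angles in rad, forces in N, time in s.
With the tool pointing down it reaches from about 0.375 to 0.9 m from the base axis. Payload 3.1 kg.
Tool frame: the origin (TCP) lies on the centre line of the jaws, within the pads' length; the fingertips stand robot.tip_reach ahead of it and the grasp point (between the pads) lies 8 mm behind it (robot.tip_reach is the distance from the TCP to the fingertips, in m); z points along the fingers, y is the line along which they close (so a half turn about z gives the same grasp; the last joint's range is limited). The gripper opens to 87 mm and grips with 3 to 60 N. Pads are 19 mm wide; open, the fingers measure 117 mm over their backs; the gripper's body (75 mm by 190 mm) begins 51 mm behind the grasp point.
Start: joints at [1.052, 0.527, 1.433, -0, 1.181, -0.178], TCP at [0.208, 0.589, 0.234] pointing down, gripper open.
Joint ranges: [-3.08, 3.08], [-0.75, 2.2], [0.22, 2.44], [-1.43, 4.57], [0, 2.65], [-2.85, 2.85]. Speed limits (rad/s): [2.79, 2.79, 3.14, 3.14, 3.14, 3.14].

INTERFACE

Orientations are given as a unit quaternion [x, y, z, w].
In Python, from rig import robot gives the robot as it stands.
- The arm moves only by the tool jog_arm, never from a script. Its argument "motion" is one flat list of numbers, 7 for each row, row after row: the shift along the tool's x, y, z scaled (see below), then the turn, a rotation vector about the tool's x, y, z scaled (see below), then the gripper's target within -1 to 1 (shut at 1, half-way at 0, fully open at -1). In form: [x, y, z, rx, ry, rz, hand, x, y, z, rx, ry, rz, hand, ...]. A call has 1 to 12 rows; each row shifts and turns the commanded pose from where the row before left it, along the tool's axes as they then stand; what a row does not reach is not made up. The controller multiplies each number of a shift by 4 cm and each number of a turn by 4 degrees. A row lasts 1/8 s, in which the tool goes at most 62.5 mm and 10.7 degrees, less where a joint would pass 70% of its speed; a pose out of reach is approached as far as the arm can. A call with a number of a shift or a turn outside -1 to 1 is refused whole. A call with a gripper value outside its range is refused whole. The fingers move at their own pace and stop on an object; "grip_force" is the grip in N (left out, the last holds). Time passes only in rows, so rows that do not move let the fingers close. It gives the time, the measured TCP pose, the force, the opening and the grip force at its end, in the units of the state.
- robot.get_obs(): the state, without advancing time (a new reading comes with each control period).
- robot.camera(name): name is "side" or "top"; returns the picture (384x512x3 uint8, blue, green, red); there is no depth.
- robot.calibration(name): a dict with "fx", "fy", "cx", "cy" (pixels), "R" (3x3) and "t" (3): a world point X has camera coordinates R X + t. Camera axes: x right, y down, z forward; pixel columns grow to the right and rows downward; lengths in m; the calibration is good to about 2 mm. A picture is of the moment at which its call begins. calibration takes no time and is no camera call.
- robot.hand_in(): hands the job in; it is judged then, once.
The state is a dict: "time": time; "q": joint angles; "joint_velocities": joint speeds; "joint_torque": joint torques, N m; "position": TCP position; "tool_rot": TCP orientation; "ft_force": force on the tool from outside, world axes, zero at the start; "moment": the same for the moment, N m; "grip_width": finger opening in m; "grip_force": force on a finger pad.
Only numpy, scipy, OpenCV 4.12 (cv2) and the standard library are available. Lean on these libraries where they do the work, as an engineer would, in place of code of your own. Each camera call takes 0.05 s, during which the arm holds its last target. There are 200 camera calls.

TASK

Sort the loose fittings on the bench: stand the two turned wooden feet upright in the shallow wooden tray, and put the two steel bow pulls down on the floor of the black plastic bin. The brass knob belongs in the wooden case: slide its cover back, put the knob inside, and slide the cover fully shut again.

Things in the scene. Friction and masses are not known exactly. Their poses are not given: they have to be found in the camera images.
- foot_a: turned bun foot for furniture, dark plain wood, squat and round: 44 mm across at its widest (13 to 25 mm above its underside), 33 mm across at the base, 36 mm tall, about 40 g; stands upright. Origin: centre of its underside, z up along its axis. One of two alike.
- foot_b: turned bun foot for furniture, dark plain wood, squat and round: 44 mm across at its widest (13 to 25 mm above its underside), 33 mm across at the base, 36 mm tall, about 40 g; stands upright. Origin: centre of its underside, z up along its axis. One of two alike.
- pull_a: bow-shaped cabinet pull handle, plain steel, standing on its two posts: a straight bar 80 mm long (its x axis), 12 mm wide (y), bar from 18 to 28 mm above the underside, on two posts with 16 mm round flanges 32 mm either side of the middle; about 60 g. Origin: midway between the posts, at the underside; z up. One of two alike.
- pull_b: bow-shaped cabinet pull handle, plain steel, standing on its two posts: a straight bar 80 mm long (its x axis), 12 mm wide (y), bar from 18 to 28 mm above the underside, on two posts with 16 mm round flanges 32 mm either side of the middle; about 60 g. Origin: midway between the posts, at the underside; z up. One of two alike.
- knob: mushroom-shaped brass drawer knob standing on its base: head 32 mm across (17 to 25 mm above the underside), top at 31 mm, narrow neck 18 mm across, base 24 mm across, about 70 g. Origin: centre of its underside, z up along its axis.
- tray: shallow open tray of brown wood, fixed to the bench: outside 140 mm along its x, 150 mm along its y, 30 mm high; walls and floor 5 mm thick. Origin: centre of its underside.
- bin: open black plastic bin, fixed to the bench: outside 140 mm along its x, 150 mm along its y, 45 mm high; walls and floor 5 mm thick. Origin: centre of its underside.
- case: wooden case with sliding cover, fixed: 140 mm along x, 120 along y, walls and floor 6 mm; inside 44 mm deep up to the cover; dark side rails 60 mm high. Origin: centre of underside. The cover slides out along the case's +x (away from the robot) and opens its -x end: right back, the opening runs from x = -64 to +20 mm in the case's frame, 108 mm wide along y.
- cover (a joint): how far the case's cover has been slid back, m: 0 = fully shut, 0.09 = right back (both are hard stops). It begins shut or up to 15 mm ajar. Slides with about 1.5 N of friction, stays where it is left; the cover is a 140 x 108 x 6 mm panel whose upper face is 57 mm above the bench.
- cover_grip (a point): middle of the top edge of the cover's grip, a dark wooden rib standing up from the cover: 14 mm thick along the case's x (pinch it this way from above), 60 mm long along its y, its top 25 mm above the cover and 82 mm above the bench. It moves with the cover: with the cover shut it is at x = -40 mm, y = 0 in the case's frame.

How it is judged:
By the outcome, as a careful person would: the job done as asked, in the order asked, and still so for the second after the job is handed in, with the robot touching nothing.
It also fails if it takes over 131 s, if anything falls off the work surface, if the arm or the gripper's body presses on something with over 40 N, if the wrist force passes 120 N, or if a joint passes its speed limit or range.

## Working session

There is one attempt and no reset: what is moved stays moved. The work goes in short steps, Python scripts to look and compute and a tool call to move; the robot and the scene stay as the last step left them, time stands still between calls to the robot, and variables do not carry over. Pictures are saved under pics/ and viewed, at most 14 in all, crops included, and the job is handed in when it is done.

Besides the shell and the picture viewer there is one more tool, called as name(argument=value, ...), one argument or row to a line, values as JSON. jog_arm: Moves the arm, as the interface text tells. Shifts and turns lie within -1 to 1; 1 stands for 4 cm of shift or 4 degrees of turn. Its arguments: {"type":"object","properties":{"motion":{"type":"array","items":{"type":"number"}},"grip_force":{"type":"number"}},"required":["motion"]}

```bash
mkdir -p pics; ls
python3 - <<'E'
from rig import robot
import cv2
for n in("top","side"):
    cv2.imwrite(f"pics/{n}0.png",robot.camera(n)); c=robot.calibration(n); print(n,{k:(v if not hasattr(v,'tolist') else v.round(4).tolist()) if not isinstance(v,list) else v for k,v in c.items()})
print(robot.get_obs(),robot.tip_reach)
E
```

```text
pics
top {'fx': 472.23892649081574, 'fy': 472.23892649081574, 'cx': 254.71105967578498, 'cy': 193.1389179982893, 'R': [[-0.0162, -0.9994, -0.0321], [-0.9831, 0.0217, -0.1819], [0.1825, 0.0286, -0.9828]], 't': [0.0277, 0.5284, 1.17]}
side {'fx': 362.67551142536473, 'fy': 362.67551142536473, 'cx': 258.13526089296164, 'cy': 193.23176417133348, 'R': [[0.8849, -0.4655, 0.0172], [-0.2285, -0.466, -0.8548], [0.4059, 0.7525, -0.5187]], 't': [-0.46, 0.1981, 0.6838]}
{'time': 0.1, 'q': array([ 1.05247906e+00,  5.28352068e-01,  1.43374144e+00, -2.27515714e-05,
        1.18142121e+00, -1.78520337e-01]), 'joint_velocities': array([-0.00060487, -0.00145019, -0.00314579, -0.00043537,  0.00015154,
       -0.00040182]), 'joint_torque': array([-5.59036598e-04, -4.40980983e+01, -1.77149570e+01,  6.34394609e-02,
        5.34141844e-02, -4.95754989e-05]), 'position': array([0.20798428, 0.58871402, 0.23269287]), 'tool_rot': array([ 1.69077933e-01,  9.85602216e-01, -9.06881862e-04, -3.18220992e-04]), 'ft_force': array([-0.92372693, -0.52405403,  0.42763697]), 'moment': array([-0.07691045, -0.02154421, -0.04770684]), 'grip_force': 0.0, 'grip_width': 0.08725901784733847} 0.011
```

View pics/top0.png

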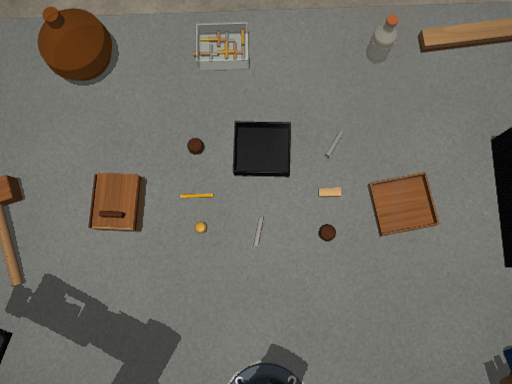

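View pics/side0.png

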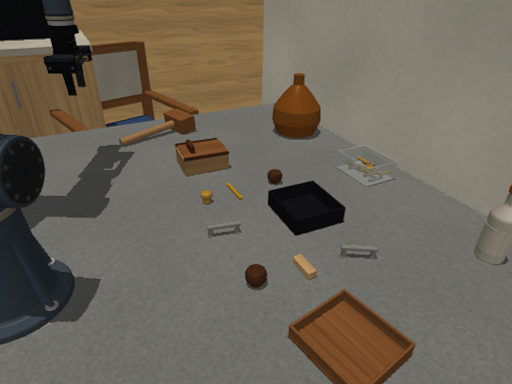

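The top view shows the feet at (195,146) and (327,233), the pulls at (334,144) and (259,232), and the knob at (201,227). The case is at (117,202) with its grip at (112,214), the bin at (263,149) and the tray at (403,204). A yellow stick and a small block are also there, and neither is part of the job.

```bash
cat > h.py <<'E'
from rig import robot
import numpy as np, cv2
def world(n,uv,z):
    c=robot.calibration(n); R=np.array(c["R"]);t=np.array(c["t"])
    d=R.T@np.array([(uv[0]-c["cx"])/c["fx"],(uv[1]-c["cy"])/c["fy"],1]); o=-R.T@t
    return o+d*(z-o[2])/d[2]
def pix(n,X):
    c=robot.calibration(n); p=np.array(c["R"])@X+np.array(c["t"])
    return np.array([c["fx"]*p[0]/p[2]+c["cx"],c["fy"]*p[1]/p[2]+c["cy"]])
def blob(im,box,thr=22):
    x0,y0,x1,y1=box; w=im[y0:y1,x0:x1].astype(float)
    bg=np.median(np.concatenate([w[0],w[-1],w[:,0],w[:,-1]]),axis=0)
    m=(np.abs(w-bg).max(2)>thr).astype(np.uint8)
    n,l,s,c=cv2.connectedComponentsWithStats(m); k=1+np.argmax(s[1:,4])
    pts=np.argwhere(l==k)[:,::-1].astype(np.float32)+[x0,y0]
    return pts.mean(0),cv2.minAreaRect(pts.astype(np.float32)),len(pts)
def report(im,name,box,z,thr=22):
    c,r,n=blob(im,box,thr); b=cv2.boxPoints(r)
    W=np.array([world("top",p,z)[:2] for p in b]); e=W[1]-W[0],W[2]-W[1]
    L=max(e,key=np.linalg.norm); 
    print(name,"px",c.round(1),n,"centroid",world("top",c,z)[:2].round(4),"rectc",W.mean(0).round(4),"size",[round(float(np.linalg.norm(k)),3) for k in e],"long-axis deg",round(float(np.degrees(np.arctan2(L[1],L[0]))%180),1))
E
python3 - <<'E'
from h import *
im=cv2.imread("pics/top0.png")
for a in [("footL",(182,132,210,160),.018),("footR",(312,218,343,248),.018),("pullR",(318,124,350,164),.023),("pullL",(246,208,272,254),.023),("knob",(190,216,212,238),.02),("bin",(225,114,300,184),.045),("tray",(360,165,445,242),.03),("case",(80,165,152,238),.06)]: report(im,*a)
cv2.imwrite("pics/case0.png",cv2.resize(np.hstack([im[160:245,75:160],im[160:245,360:445]]),None,fx=4.7,fy=4.7,interpolation=cv2.INTER_CUBIC))
E
```

```text
footL px [195.5 146.1] 246 centroid [0.6678 0.1768] rectc [0.668  0.1769] size [0.046, 0.045] long-axis deg 88.5
footR px [326.6 232.5] 252 centroid [ 0.4267 -0.1665] rectc [ 0.4267 -0.1661] size [0.045, 0.044] long-axis deg 133.5
pullR px [329.5 151.7] 39 centroid [ 0.6415 -0.183 ] rectc [ 0.6442 -0.1865] size [0.044, 0.013] long-axis deg 139.2
pullL px [258.3 232.6] 96 centroid [0.4293 0.0108] rectc [0.4335 0.0106] size [0.075, 0.015] long-axis deg 167.8
knob px [200.5 227.2] 136 centroid [0.4467 0.1619] rectc [0.4468 0.1618] size [0.034, 0.032] long-axis deg 107.5
bin px [261.6 148.8] 3168 centroid [ 0.6479 -0.0023] rectc [ 0.6487 -0.0022] size [0.151, 0.153] long-axis deg 87.1
tray px [402.5 204. ] 3352 centroid [ 0.4954 -0.3634] rectc [ 0.4965 -0.3638] size [0.165, 0.143] long-axis deg 99.9
case px [117.4 202.1] 3064 centroid [0.5111 0.3711] rectc [0.5125 0.3717] size [0.154, 0.143] long-axis deg 177.6
```

View pics/case0.png

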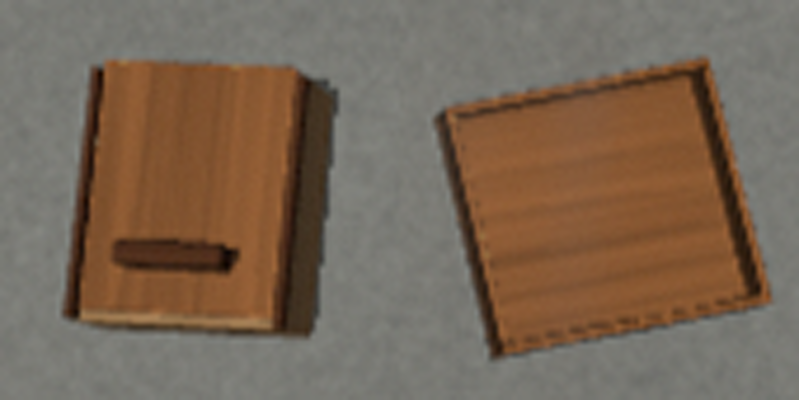

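The enlarged crop shows the case with its rails at (67,318)–(95,67) on the left and the rib's top centred at about (168,254). The tray rim corners are at (440,112), (705,58), (770,300) and (493,355).

```bash
cat >> h.py <<'E'
def plan(x,y,z,yaw):
    """tool-frame shift units after turning so that tool y lies at world angle yaw (deg); turn units"""
    o=robot.get_obs(); p=np.array(o["position"]); qx,qy=o["tool_rot"][:2]
    cur=np.degrees(np.arctan2(qy*qy-qx*qx,2*qx*qy)); d=(yaw-cur+90)%180-90
    a=np.radians(cur+d); ty=np.array([np.cos(a),np.sin(a)]); tx=np.array([-ty[1],ty[0]])
    w=np.array([x,y])-p[:2]
    print("pos",p.round(4),"yaw",round(cur,1),"q6",round(o["q"][5],2),"turn rz",round(-d/4,2),"then x",round(w@tx/.04,2),"y",round(w@ty/.04,2),"z",round((p[2]-z)/.04,2))
E
python3 - <<'E'
from h import *
im=cv2.imread("pics/top0.png")
for a in [("pullR",(318,124,350,164),.025,12),("pullR",(318,124,350,164),.025,16),("pullL",(246,208,272,254),.025,16)]: report(im,*a)
f=lambda u,v,z,ox=75:world("top",(ox+u/4.7-.4,160+v/4.7-.4),z)[:2]
def e(a,b): d=b-a; return round(float(np.linalg.norm(d)),4),round(float(np.degrees(np.arctan2(d[1],d[0]))),1)
T=[f(u,v,.03,360-85) for u,v in[(440,112),(705,58),(770,300),(493,355)]]
print("tray",np.mean(T,0),[e(T[i],T[(i+1)%4]) for i in range(4)])
a,b,c=f(67,318,.06),f(95,67,.06),f(282,330,.06); print("case",a,b,c,e(a,b),e(c,a),(b+c)/2)
g=[f(u,v,.082) for u,v in[(113,240),(225,248),(222,270),(115,264)]];print("grip",np.mean(g,0),[e(g[i],g[(i+1)%4]) for i in range(4)])
plan(.4267,-.1665,.12,90)
E
```

```text
pullR px [333.3 144.6] 126 centroid [ 0.6603 -0.1937] rectc [ 0.6605 -0.1947] size [0.085, 0.016] long-axis deg 147.8
pullR px [333.2 145. ] 104 centroid [ 0.6592 -0.1934] rectc [ 0.6611 -0.1951] size [0.084, 0.016] long-axis deg 147.8
pullL px [258.2 231.7] 125 centroid [0.4313 0.0108] rectc [0.4333 0.0106] size [0.076, 0.015] long-axis deg 167.8
tray [ 0.49738784 -0.36394546] [(0.1505, -79.6), (0.1378, -170.0), (0.1539, 100.1), (0.1371, 8.6)]
case [0.44757149 0.44217362] [0.58708019 0.43324002] [0.43872675 0.32421075] (0.1398, -3.7) (0.1183, 85.7) [0.51290347 0.37872538]
grip [0.47746953 0.38024164] [(0.061, -95.3), (0.0119, 174.2), (0.0581, 85.6), (0.0131, 7.3)]
pos [0.208  0.5887 0.2327] yaw 70.5 q6 -0.18 turn rz -4.87 then x -5.47 y -18.88 z 2.82
```

jog_arm(
  motion=[-1,-1,0,0,0,-0.97,-1,-1,-1,0,0,0,-0.97,-1,-1,-1,0,0,0,-0.97,-1,-1,-1,0,0,0,-0.97,-1,-1,-1,0,0,0,-0.97,-1,0,-1,0,0,0,0,-1,0,-1,0,0,0,0,-1,0,-1,0,0,0,0,-1,0,-1,0,0,0,0,-1,0,-1,0.3,0,0,0,-1,0,-1,0.3,0,0,0,-1,0,-1,0.3,0,0,0,-1],
)

```text
time: 1.6
position: [0.3623, 0.0727, 0.1973]
tool_rot: [0.0, 1.0, -0.0, 0.0]
ft_force: [0.8, 0.6, 0.0]
grip_width: 0.0869
grip_force: 0.0
```

```bash
python3 -c "
from h import *
plan(.4267,-.1665,.015,90); print(robot.get_obs()['time'])"
```

```text
pos [0.3623 0.0727 0.1973] yaw 89.9 q6 -1.68 turn rz -0.01 then x -1.61 y -5.98 z 4.56
1.6
```

jog_arm(
  motion=[-0.27,-1,0.3,0,0,0,-1,-0.27,-1,0.3,0,0,0,-1,-0.27,-1,0.3,0,0,0,-1,-0.27,-1,0.3,0,0,0,-1,-0.27,-1,0.3,0,0,0,-1,-0.26,-0.98,0.3,0,0,0,-1,0,0,0.9,0,0,0,-1,0,0,0.9,0,0,0,-1,0,0,0.5,0,0,0,-1,0,0,0.46,0,0,0,-1],
)

```text
time: 2.85
position: [0.4264, -0.1653, 0.0139]
tool_rot: [0.001, 1.0, 0.0, -0.0]
ft_force: [-0.3, 0.0, -0.4]
grip_width: 0.0873
grip_force: 0.0
```

jog_arm(
  motion=[0,0,0,0,0,0,1,0,0,0,0,0,0,1,0,0,0,0,0,0,1,0,0,0,0,0,0,1],
  grip_force=15,
)

```text
time: 3.35
position: [0.427, -0.1656, 0.0158]
tool_rot: [0.001, 1.0, -0.0, 0.001]
ft_force: [-0.1, -0.8, -0.2]
grip_width: 0.055
grip_force: 0.0
```

```bash
python3 -c "
from h import *
plan(.527,-.359,.021,90); cv2.imwrite('pics/s1.png',robot.camera('side')[180:340,150:430])"
```

```text
pos [ 0.427  -0.1656  0.0158] yaw 89.9 q6 -2.18 turn rz -0.02 then x -2.5 y -4.84 z -0.13
```

View pics/s1.png

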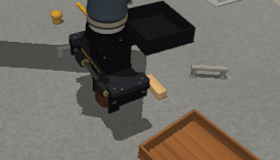

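The side crop shows the gripper straddling the foot, with the fingers still closing.

jog_arm(
  motion=[0,0,0,0,0,0,1,0,0,0,0,0,0,1,0,0,0,0,0,0,1,0,0,-1,0,0,0,1,0,0,-1,0,0,0,1],
)

```text
time: 4.03
position: [0.4259, -0.165, 0.0953]
tool_rot: [0.001, 1.0, 0.001, -0.001]
ft_force: [-0.2, -0.6, 0.6]
grip_width: 0.043
grip_force: 15.0
```

```bash
python3 -c "
from h import *
plan(.527,-.359,.021,90);print(robot.get_obs()['q'].round(2))"
```

```text
pos [ 0.4259 -0.165   0.0953] yaw 89.9 q6 -2.18 turn rz -0.02 then x -2.53 y -4.85 z 1.86
[-0.61  0.55  1.97  0.    0.62 -2.18]
```

jog_arm(
  motion=[-0.51,-0.97,0,0,0,0,1,-0.51,-0.97,0,0,0,0,1,-0.51,-0.97,0,0,0,0,1,-0.5,-0.97,0,0,0,0,1,-0.5,-0.97,0,0,0,0,1,0,0,0.7,0,0,0,1,0,0,0.6,0,0,0,1,0,0,0.4,0,0,0,1,0,0,0.14,0,0,0,1,0,0,0,0,0,0,1],
)

```text
time: 5.28
position: [0.5277, -0.3595, 0.0217]
tool_rot: [0.0, 1.0, -0.0, 0.0]
ft_force: [-0.3, 0.1, 0.4]
grip_width: 0.0429
grip_force: 15.0
```

jog_arm(
  motion=[0,0,0,0,0,0,-0.33,0,0,0,0,0,0,-0.33,0,0,0,0,0,0,-0.33,0,0,-0.6,0,0,0,-0.33,0,0,-1,0,0,0,-0.33,0,0,-1,0,0,0,-1],
)

```text
time: 6.02
position: [0.5274, -0.3593, 0.1264]
tool_rot: [0.001, 1.0, 0.0, -0.0]
ft_force: [0.9, -0.9, -0.5]
grip_width: 0.0625
grip_force: 0.0
```

```bash
python3 -c "
from h import *
plan(.668,.177,.015,90);cv2.imwrite('pics/s2.png',robot.camera('side')[230:384,250:430])"
```

```text
pos [ 0.5274 -0.3593  0.1264] yaw 89.9 q6 -2.34 turn rz -0.02 then x -3.52 y 13.41 z 2.79
```

View pics/s2.png

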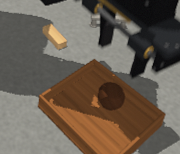

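The foot stands upright in the tray at (111,97) in the crop.

jog_arm(
  motion=[-0.27,1,0,0,0,0,-1,-0.27,1,0,0,0,0,-1,-0.27,1,0,0,0,0,-1,-0.27,1,0,0,0,0,-1,-0.27,1,0,0,0,0,-1,-0.27,1,0,0,0,0,-1,-0.27,1,0,0,0,0,-1,-0.27,1,0,0,0,0,-1,-0.27,1,0,0,0,0,-1,-0.27,1,0,0,0,0,-1,-0.27,1,0,0,0,0,-1,-0.27,1,0,0,0,0,-1],
)

```text
time: 7.58
position: [0.658, 0.1217, 0.1255]
tool_rot: [0.001, 1.0, -0.0, 0.0]
ft_force: [-0.0, -0.1, 0.2]
grip_width: 0.0868
grip_force: 0.0
```

jog_arm(
  motion=[-0.28,1,0,0,0,0,-1,0,0.41,0,0,0,0,-1,0,0,0.9,0,0,0,-1,0,0,0.8,0,0,0,-1,0,0,0.6,0,0,0,-1,0,0,0.49,0,0,0,-1,0,0,0,0,0,0,1,0,0,0,0,0,0,1,0,0,0,0,0,0,1,0,0,0,0,0,0,1],
)

```text
time: 8.82
position: [0.6691, 0.1767, 0.0144]
tool_rot: [0.001, 1.0, 0.0, 0.0]
ft_force: [-0.5, -0.5, 0.6]
grip_width: 0.0547
grip_force: 0.0
```

jog_arm(
  motion=[0,0,0,0,0,0,1,0,0,0,0,0,0,1,0,0,0,0,0,0,1,0,0,-1,0,0,0,1,0,0,-1,0,0,0,1,0,0,-0.6,0,0,0,1],
)

```text
time: 9.57
position: [0.6699, 0.1768, 0.12]
tool_rot: [0.001, 1.0, 0.0, 0.001]
ft_force: [0.5, 0.2, -1.1]
grip_width: 0.0427
grip_force: 15.0
```

```bash
python3 -c "
from h import *
plan(.468,-.369,.021,90)"
```

```text
pos [0.6699 0.1768 0.12  ] yaw 89.9 q6 -1.47 turn rz -0.02 then x 5.05 y -13.65 z 2.48
```

jog_arm(
  motion=[0.36,-1,0,0,0,0,1,0.36,-1,0,0,0,0,1,0.36,-1,0,0,0,0,1,0.36,-1,0,0,0,0,1,0.36,-1,0,0,0,0,1,0.36,-1,0,0,0,0,1,0.36,-1,0,0,0,0,1,0.36,-1,0,0,0,0,1,0.36,-1,0,0,0,0,1,0.36,-1,0,0,0,0,1,0.36,-1,0,0,0,0,1,0.36,-1,0,0,0,0,1],
)

```text
time: 11.08
position: [0.495, -0.3043, 0.1179]
tool_rot: [0.001, 1.0, -0.0, 0.0]
ft_force: [0.2, -0.6, 0.4]
grip_width: 0.0429
grip_force: 15.0
```

jog_arm(
  motion=[0.36,-0.9,0,0,0,0,1,0.37,-0.75,0,0,0,0,1,0,0,0.7,0,0,0,1,0,0,0.7,0,0,0,1,0,0,0.6,0,0,0,1,0,0,0.3,0,0,0,1,0,0,0.18,0,0,0,1,0,0,0,0,0,0,1],
)

```text
time: 12.08
position: [0.4667, -0.3694, 0.0192]
tool_rot: [0.001, 1.0, -0.0, 0.0]
ft_force: [-0.6, 0.5, -0.6]
grip_width: 0.0433
grip_force: 15.0
```

jog_arm(
  motion=[0,0,0,0,0,0,-0.33,0,0,0,0,0,0,-0.33,0,0,0,0,0,0,-0.33,0,0,-0.6,0,0,0,-0.33,0,0,-1,0,0,0,-0.33,0,0,-1,0,0,0,-1],
)

```text
time: 12.82
position: [0.4661, -0.3688, 0.1236]
tool_rot: [0.001, 1.0, 0.0, -0.0]
ft_force: [0.1, 0.2, -0.2]
grip_width: 0.0624
grip_force: 0.0
```

```bash
python3 -c "
from h import *
plan(.6605,-.1945,.015,57.8);cv2.imwrite('pics/s3.png',robot.camera('side')[180:384,250:430])"
```

```text
pos [ 0.4661 -0.3688  0.1236] yaw 89.9 q6 -2.43 turn rz 8.03 then x -1.79 y 6.28 z 2.72
```

View pics/s3.png

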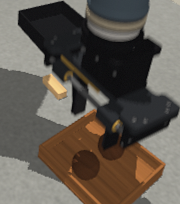

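Both feet now stand in the tray, at (85,163) and (110,145) in the crop.

jog_arm(
  motion=[-0.4,0.5,0,0,0,1,-1,-0.4,0.5,0,0,0,1,-1,-0.4,0.5,0,0,0,1,-1,-0.4,0.5,0,0,0,1,-1,-0.4,0.5,0,0,0,1,-1,-0.4,0.5,0,0,0,1,-1,-0.3,0.6,0,0,0,1,-1,-0.2,0.6,0,0,0,1,-1],
)

```text
time: 13.88
position: [0.6208, -0.2333, 0.1226]
tool_rot: [0.277, 0.961, -0.0, 0.0]
ft_force: [0.9, 0.5, -0.5]
grip_width: 0.0875
grip_force: 0.0
```

```bash
python3 -c "
from h import *
plan(.6605,-.1945,.015,57.8);im=robot.camera('top');report(im,'pullR',(318,124,350,164),.025,12)"
```

```text
pos [ 0.6208 -0.2333  0.1226] yaw 57.8 q6 -1.54 turn rz 0.0 then x -0.32 y 1.35 z 2.69
pullR px [334.7 141. ] 979 centroid [ 0.6704 -0.1979] rectc [ 0.6638 -0.1943] size [0.083, 0.108] long-axis deg 177.0
```

jog_arm(
  motion=[-0.16,0.7,0,0,0,0,0,-0.16,0.65,0,0,0,0,0,0,0,0.5,0,0,0,0,0,0,0.6,0,0,0,0,0,0,0.6,0,0,0,0,0,0,0.6,0,0,0,0,0,0,0.39,0,0,0,0.1],
  grip_force=20,
)

```text
time: 14.8
position: [0.6573, -0.1954, 0.0125]
tool_rot: [0.276, 0.961, 0.0, -0.002]
ft_force: [0.4, -0.1, -0.5]
grip_width: 0.0414
grip_force: 0.0
```

jog_arm(
  motion=[0,0,0,0,0,0,1,0,0,0,0,0,0,1,0,0,0,0,0,0,1,0,0,0,0,0,0,1,0,0,0,0,0,0,1,0,0,0,0,0,0,1],
)

```text
time: 15.55
position: [0.6599, -0.1951, 0.0156]
tool_rot: [0.276, 0.961, -0.0, 0.0]
ft_force: [0.2, 0.2, 0.8]
grip_width: 0.0117
grip_force: 20.0
```

```bash
python3 -c "
from h import *
plan(.65,-.03,.02,90);cv2.imwrite('pics/s4.png',cv2.resize(robot.camera('side')[160:320,250:450],None,fx=2,fy=2))"
```

```text
pos [ 0.6599 -0.1951  0.0156] yaw 57.9 q6 -1.46 turn rz -8.02 then x 0.25 y 4.13 z -0.11
```

View pics/s4.png

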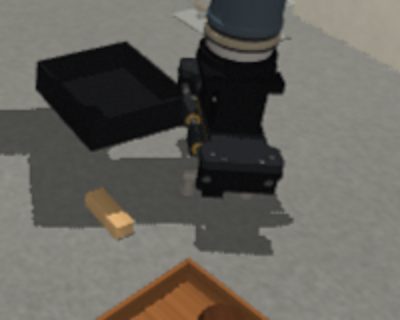

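The crop shows the jaws closed on the pull, and the opening reads 11.7 mm, which matches the bar.

jog_arm(
  motion=[0,0,-1,0,0,0,1,0,0,-1,0,0,-1,1,0,0,-0.8,0,0,-1,1,0,0,0,0,0,-1,1,0,0,0,0,0,-1,1,0,0,0,0,0,-1,1,0,0,0,0,0,-1,1,0,0,0,0,0,-1,1,0,0,0,0,0,-1,1,0.1,1,0,0,0,0,1,0.1,1,0,0,0,0,1,0.05,1,0,0,0,0,1],
)

```text
time: 17.1
position: [0.6492, -0.0738, 0.1268]
tool_rot: [0.001, 1.0, 0.0, -0.0]
ft_force: [-0.6, 0.9, -1.3]
grip_width: 0.0119
grip_force: 20.0
```

```bash
python3 -c "
from h import *
plan(.65,-.032,.021,90)"
```

```text
pos [ 0.6492 -0.0738  0.1268] yaw 89.9 q6 -1.85 turn rz -0.03 then x -0.02 y 1.05 z 2.65
```

jog_arm(
  motion=[0,0.6,0,0,0,0,1,0,0.43,0,0,0,0,1,0,0,0.5,0,0,0,1,0,0,0.7,0,0,0,1,0,0,0.6,0,0,0,1,0,0,0.5,0,0,0,1,0,0,0.33,0,0,0,1,0,0,0,0,0,0,1],
)

```text
time: 18.1
position: [0.65, -0.0339, 0.0214]
tool_rot: [0.001, 1.0, -0.0, -0.0]
ft_force: [-0.2, -0.0, -1.1]
grip_width: 0.0119
grip_force: 20.0
```

jog_arm(
  motion=[0,0,0,0,0,0,0.2,0,0,0,0,0,0,0.2,0,0,0,0,0,0,0.2,0,0,0,0,0,0,0.2,0,0,-0.5,0,0,0,0.2,0,0,-1,0,0,0,0.2,0,0,-1,0,0,0,0.2],
)

```text
time: 18.98
position: [0.65, -0.0338, 0.1242]
tool_rot: [0.001, 1.0, -0.0, 0.0]
ft_force: [0.5, -0.0, -0.8]
grip_width: 0.035
grip_force: 0.0
```

```bash
python3 -c "
from h import *
plan(.4325,.0107,.015,77.8)"
```

```text
pos [ 0.65   -0.0338  0.1242] yaw 89.9 q6 -1.79 turn rz 3.03 then x 5.55 y -0.06 z 2.73
```

jog_arm(
  motion=[0,0,0,0,0,1,0,0,0,0,0,0,1,0,0,0,0,0,0,1,0,1,0,0,0,0,0,0,1,0,0,0,0,0,0,1,0,0,0,0,0,0,1,0,0,0,0,0,0,1,0,0,0,0,0,0,0.55,-0.06,0,0,0,0,0,0,0,0.7,0,0,0,0],
)

```text
time: 20.23
position: [0.432, 0.0105, 0.0962]
tool_rot: [0.105, 0.994, -0.0, 0.002]
ft_force: [0.3, -0.7, -0.9]
grip_width: 0.0434
grip_force: 0.0
```

```bash
python3 -c "
from h import *
plan(.4325,.0107,.015,77.8)
im=robot.camera('top');cv2.imwrite('pics/t5.png',cv2.resize(im[100:260,180:350],None,fx=3.5,fy=3.5,interpolation=cv2.INTER_CUBIC))"
```

```text
pos [0.432  0.0105 0.0962] yaw 78.0 q6 -1.6 turn rz 0.04 then x -0.01 y 0.01 z 2.03
```

View pics/t5.png

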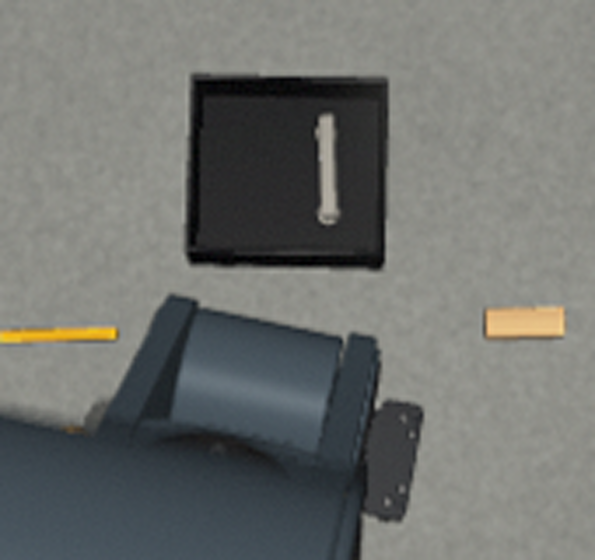

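The first pull stands in the bin at (327,168), with the whole left half free for the second.

jog_arm(
  motion=[0,0,0.7,0,0,0,0,0,0,0.7,0,0,0,0,0,0,0.4,0,0,0,0,0,0,0.23,0,0,0,0,0,0,0,0,0,0,1,0,0,0,0,0,0,1,0,0,0,0,0,0,1,0,0,0,0,0,0,1,0,0,0,0,0,0,1,0,0,0,0,0,0,1],
)

```text
time: 21.52
position: [0.4325, 0.0103, 0.0131]
tool_rot: [0.105, 0.994, -0.0, 0.0]
ft_force: [0.3, 1.1, 6.6]
grip_width: 0.0119
grip_force: 20.0
```

jog_arm(
  motion=[0,0,-0.7,0,0,0,1,0,0,-1,0,0,-1,1,0,0,-1,0,0,-1,1,0,0,0,0,0,-1,1],
)

```text
time: 22.02
position: [0.4338, 0.01, 0.1232]
tool_rot: [-0.001, 1.0, -0.001, 0.003]
ft_force: [0.1, 1.0, -2.1]
grip_width: 0.0116
grip_force: 20.0
```

```bash
python3 -c "
from h import *
plan(.65,.025,.021,90)"
```

```text
pos [0.4338 0.01   0.1232] yaw 90.1 q6 -1.81 turn rz 0.02 then x -5.41 y 0.37 z 2.55
```

jog_arm(
  motion=[-1,0,0,0,0,0,1,-1,0,0,0,0,0,1,-1,0.1,0,0,0,0,1,-1,0.1,0,0,0,0,1,-0.9,0.1,0,0,0,0,1,-0.51,0.07,0,0,0,0,1,0,0,0.5,0,0,0,1,0,0,0.7,0,0,0,1,0,0,0.6,0,0,0,1,0,0,0.5,0,0,0,1,0,0,0.26,0,0,0,1,0,0,0,0,0,0,1],
)

```text
time: 23.52
position: [0.6488, 0.0249, 0.0182]
tool_rot: [0.001, 1.0, -0.0, 0.0]
ft_force: [0.5, -1.0, -0.4]
grip_width: 0.0112
grip_force: 20.0
```

jog_arm(
  motion=[0,0,0,0,0,0,0.2,0,0,0,0,0,0,0.2,0,0,0,0,0,0,0.2,0,0,0,0,0,0,0.2,0,0,-0.5,0,0,0,0.2,0,0,-1,0,0,0,0.2,0,0,-1,0,0,0,0.2,0,0,-0.7,0,0,0,0],
)

```text
time: 24.52
position: [0.6497, 0.0247, 0.1501]
tool_rot: [0.001, 1.0, -0.0, 0.002]
ft_force: [0.6, -1.1, -0.1]
grip_width: 0.0393
grip_force: 0.0
```

```bash
python3 -c "
from h import *
plan(.4775,.380,.074,-4.3)"
```

```text
pos [0.6497 0.0247 0.1501] yaw 89.9 q6 -1.7 turn rz -21.44 then x -8.53 y 4.96 z 1.9
```

jog_arm(
  motion=[0,1,0,0,0,1,0,0,1,0,0,0,1,0,-0.1,1,0,0,0,1,0,-0.2,1,0,0,0,1,0,-0.3,0.9,0,0,0,1,0,-0.4,0.9,0,0,0,1,0,0,0,0,0,0,1,0,0,0,0,0,0,1,0,0,0,0,0,0,1,0,0,0,0,0,0,1,0,0,0,0,0,0,1,0,0,0,0,0,0,1,0],
)

```text
time: 26.02
position: [0.7263, 0.2409, 0.148]
tool_rot: [0.408, 0.913, 0.0, 0.001]
ft_force: [0.5, -0.1, 0.3]
grip_width: 0.0437
grip_force: 0.0
```

jog_arm(
  motion=[0,0,0,0,0,1,0,0,0,0,0,0,1,0,0,0,0,0,0,1,0,0,0,0,0,0,1,0,0,0,0,0,0,1,0,0,0,0,0,0,1,0,0,0,0,0,0,1,0,0,0,0,0,0,1,0,0,0,0,0,0,1,0,0,0,0,0,0,1,0,0,0,0,0,0,1,0,0,0,0,0,0,0.55,0],
)

```text
time: 27.52
position: [0.7263, 0.2409, 0.1481]
tool_rot: [0.733, 0.68, 0.001, 0.0]
ft_force: [0.3, 0.5, -0.2]
grip_width: 0.0433
grip_force: 0.0
```

```bash
python3 -c "
from h import *
plan(.4775,.380,.072,-4.3)"
```

```text
pos [0.7263 0.2409 0.1481] yaw -4.3 q6 0.25 turn rz -0.01 then x 3.0 y -6.46 z 1.9
```

jog_arm(
  motion=[0.43,-0.92,0,0,0,0,0,0.43,-0.92,0,0,0,0,0,0.43,-0.92,0,0,0,0,0,0.43,-0.93,0,0,0,0,0,0.43,-0.92,0,0,0,0,0,0.43,-0.93,0,0,0,0,0,0.42,-0.92,0,0,0,0,0,0,0,0.6,0,0,0,0,0,0,0.6,0,0,0,0,0,0,0.4,0,0,0,0,0,0,0.3,0,0,0,0,0,0,0,0,0,0,0],
)

```text
time: 29.02
position: [0.4772, 0.3794, 0.0698]
tool_rot: [0.733, 0.68, -0.001, -0.0]
ft_force: [-0.0, -0.2, -0.4]
grip_width: 0.0432
grip_force: 0.0
```

jog_arm(
  motion=[0,0,0,0,0,0,1,0,0,0,0,0,0,1,0,0,0,0,0,0,1,0,0,0,0,0,0,1,0,0,0,0,0,0,1],
  grip_force=12,
)

```text
time: 29.65
position: [0.478, 0.3798, 0.0708]
tool_rot: [0.733, 0.68, 0.001, 0.0]
ft_force: [1.4, 0.0, 3.1]
grip_width: 0.0142
grip_force: 12.0
```

```bash
python3 -c "
from h import *
plan(.4775,.380,.072,-4.3)
cv2.imwrite('pics/s6.png',cv2.resize(robot.camera('side')[90:220,120:350],None,fx=3,fy=3))"
```

```text
pos [0.478  0.3798 0.0708] yaw -4.2 q6 0.56 turn rz 0.01 then x 0.0 y -0.01 z -0.03
```

View pics/s6.png

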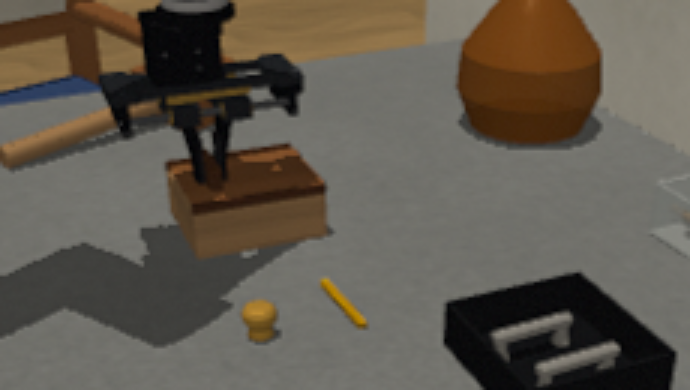

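The jaws hold the rib at 14.2 mm, and both pulls stand in the bin.

jog_arm(
  motion=[0,0.4,0,0,0,0,1,0,0.4,0,0,0,0,1,0,0.4,0,0,0,0,1,0,0.4,0,0,0,0,1,0,0.4,0,0,0,0,1,0,0,0,0,0,0,1],
)

```text
time: 30.45
position: [0.5606, 0.3743, 0.0707]
tool_rot: [0.733, 0.68, 0.003, 0.001]
ft_force: [1.9, 2.7, 3.7]
grip_width: 0.0138
grip_force: 12.0
```

jog_arm(
  motion=[0,0.1,0,0,0,0,1,0,0.05,0,0,0,0,1,0,0.05,0,0,0,0,1],
)

```text
time: 30.82
position: [0.5644, 0.3739, 0.0707]
tool_rot: [0.733, 0.68, -0.0, -0.001]
ft_force: [-4.3, 3.6, 7.1]
grip_width: 0.0142
grip_force: 12.0
```

jog_arm(
  motion=[0,0.06,0,0,0,0,1,0,0.06,0,0,0,0,1,0,0,0,0,0,0,1],
)

```text
time: 31.2
position: [0.5645, 0.3739, 0.0707]
tool_rot: [0.733, 0.68, -0.004, -0.004]
ft_force: [-10.4, 4.5, 10.7]
grip_width: 0.0142
grip_force: 12.0
```

jog_arm(
  motion=[0,-0.1,0,0,0,0,0,0,0,0,0,0,0,0,0,0,0,0,0,0,0,0,0,0,0,0,0,0,0,0,-0.7,0,0,0,0,0,0,-1,0,0,-1,0,0,0,-0.3,0,0,-1,0,1,0,0,0,0,-1,-0.5,1,0,0,0,0,-1,-0.5,1,0,0,0,0,-1,-0.5,1,0,0,0,0,-1,-0.5,1,0,0,0,0,-1,-0.5],
)

```text
time: 32.7
position: [0.5256, 0.5689, 0.15]
tool_rot: [0.546, 0.838, -0.0, 0.0]
ft_force: [-0.9, 0.5, -0.2]
grip_width: 0.0649
grip_force: 0.0
```

jog_arm(
  motion=[0,0,0,0,0,-1,-0.5,0,0,0,0,0,-1,-0.5,0,0,0,0,0,-1,-0.5,0,0,0,0,0,-1,-0.5,0,0,0,0,0,-1,-0.5,0,0,0,0,0,-1,-0.5,0,0,0,0,0,-1,-0.5,0,0,0,0,0,-1,-0.5,0,0,0,0,0,-1,-0.5,0,0,0,0,0,-1,-0.5,0,0,0,0,0,-1,-0.5,0,0,0,0,0,-1,-0.5],
)

```text
time: 34.2
position: [0.5258, 0.5677, 0.15]
tool_rot: [0.158, 0.987, -0.0, -0.0]
ft_force: [-0.6, -0.7, -0.3]
grip_width: 0.0657
grip_force: 0.0
```

jog_arm(
  motion=[0,0,0,0,0,-1,-0.5,0,0,0,0,0,-1,-0.5,0,0,0,0,0,-1,-0.5,0,0,0,0,0,-0.5,-0.5],
)

```text
time: 34.7
position: [0.5257, 0.5677, 0.15]
tool_rot: [0.037, 0.999, -0.0, -0.0]
ft_force: [-0.4, 1.0, 0.0]
grip_width: 0.0649
grip_force: 0.0
```

```bash
python3 -c "
from h import *
plan(.4467,.1618,.015,85.7)"
```

```text
pos [0.5257 0.5677 0.15  ] yaw 85.8 q6 -0.82 turn rz 0.02 then x 1.21 y -10.27 z 3.37
```

I went the wrong way along y by 20 cm, at a safe height. I'll correct that on the way to the knob.

jog_arm(
  motion=[0.12,-1,0,0,0,0,-0.4,0.12,-1,0,0,0,0,-0.4,0.12,-1,0,0,0,0,-0.4,0.12,-1,0,0,0,0,-0.4,0.12,-1,0,0,0,0,-0.4,0.12,-1,0,0,0,0,-0.4,0.12,-1,0,0,0,0,-0.4,0.12,-1,0,0,0,0,-0.4,0.12,-1,0,0,0,0,-0.4,0.12,-1,0,0,0,0,-0.4,0,-0.27,0,0,0,0,-0.4,0,0,0.7,0,0,0,-0.4],
)

```text
time: 36.2
position: [0.4498, 0.1617, 0.1238]
tool_rot: [0.038, 0.999, 0.001, 0.003]
ft_force: [0.2, -0.5, -0.4]
grip_width: 0.0609
grip_force: 0.0
```

```bash
python3 -c "
from h import *
plan(.4467,.1618,.015,85.7)
cv2.imwrite('pics/s7.png',cv2.resize(robot.camera('side')[90:230,130:300],None,fx=3,fy=3))"
```

```text
pos [0.4498 0.1617 0.1238] yaw 85.6 q6 -1.38 turn rz -0.02 then x 0.08 y -0.0 z 2.72
```

View pics/s7.png

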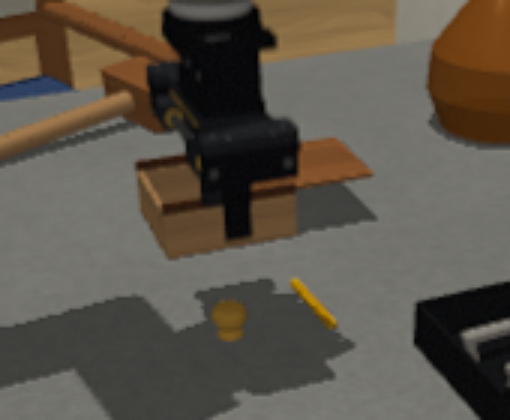

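The cover is right back with the case open, and the gripper is above the knob at (229,318).

jog_arm(
  motion=[0.04,0,0.7,0,0,0,-0.4,0,0,0.7,0,0,0,-0.4,0,0,0.7,0,0,0,-0.4,0,0,0.4,0,0,0,-0.4,0,0,0.17,0,0,0,-0.4,0,0,0,0,0,0,1,0,0,0,0,0,0,1,0,0,0,0,0,0,1,0,0,0,0,0,0,1,0,0,0,0,0,0,1,0,0,0,0,0,0,1],
  grip_force=20,
)

```text
time: 37.62
position: [0.4458, 0.1621, 0.016]
tool_rot: [0.037, 0.999, 0.0, 0.001]
ft_force: [-0.6, 0.6, 5.9]
grip_width: 0.0302
grip_force: 20.0
```

jog_arm(
  motion=[0,0,-0.7,0,0,0,1,0,0,-1,0,0,0,1,0,0,-1,0,0,0,1,0,0,-0.7,0,0,0,1],
)

```text
time: 38.12
position: [0.4455, 0.162, 0.153]
tool_rot: [0.037, 0.999, 0.0, 0.0]
ft_force: [1.1, 0.2, -0.4]
grip_width: 0.03
grip_force: 20.0
```

```bash
python3 -c "
from h import *
a=np.radians(-4.3); x=-.022
plan(.5146+x*np.cos(a),.3776+x*np.sin(a),.0215,85.7)
cv2.imwrite('pics/s8.png',cv2.resize(robot.camera('side')[90:230,130:300],None,fx=3,fy=3))"
```

```text
pos [0.4455 0.162  0.153 ] yaw 85.7 q6 -1.38 turn rz 0.01 then x -0.77 y 5.5 z 3.29
```

View pics/s8.png

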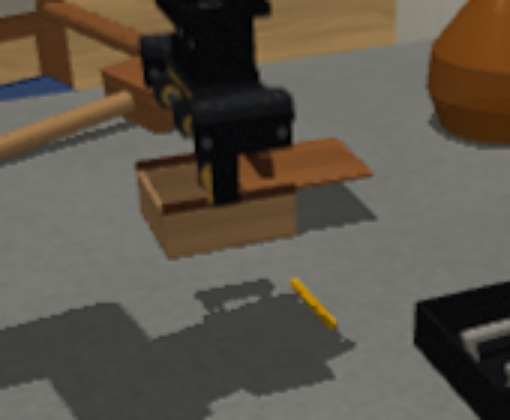

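The knob is off the bench and held between the fingers at (208,182).

jog_arm(
  motion=[-0.13,0.92,0,0,0,0,1,-0.13,0.92,0,0,0,0,1,-0.13,0.92,0,0,0,0,1,-0.13,0.92,0,0,0,0,1,-0.13,0.92,0,0,0,0,1,-0.12,0.9,0,0,0,0,1,0,0,0.5,0,0,0,1,0,0,0.8,0,0,0,1,0,0,0.5,0,0,0,1],
)

```text
time: 39.3
position: [0.491, 0.3785, 0.0769]
tool_rot: [0.037, 0.999, -0.001, -0.002]
ft_force: [-0.4, -0.6, -0.7]
grip_width: 0.0305
grip_force: 20.0
```

```bash
python3 -c "
from h import *
a=np.radians(-4.3); x=-.022
plan(.5146+x*np.cos(a),.3776+x*np.sin(a),.0225,85.7)"
```

```text
pos [0.491  0.3785 0.0769] yaw 85.7 q6 -1.02 turn rz 0.01 then x -0.04 y 0.02 z 1.36
```

jog_arm(
  motion=[-0.04,0.02,0.4,0,0,0,1,0,0,0.4,0,0,0,1,0,0,0.35,0,0,0,1,0,0,0.17,0,0,0,1,0,0,0,0,0,0,1],
)

```text
time: 39.92
position: [0.494, 0.3797, 0.0264]
tool_rot: [0.037, 0.999, -0.0, -0.0]
ft_force: [-0.4, 1.1, -0.7]
grip_width: 0.0301
grip_force: 20.0
```

jog_arm(
  motion=[0,0,0,0,0,0,-0.15,0,0,0,0,0,0,-0.15,0,0,0,0,0,0,-0.15,0,0,0,0,0,0,-0.15,0,0,-0.4,0,0,0,-0.15,0,0,-1,0,0,0,-0.15,0,0,-1,0,0,0,-0.15,0,0,-0.9,0,0,0,-0.15,1,0,0,0,0,0,0,1,0,0,0,0,0,0],
)

```text
time: 41.18
position: [0.4143, 0.3859, 0.1607]
tool_rot: [0.038, 0.999, 0.001, 0.001]
ft_force: [-0.4, 0.8, 0.4]
grip_width: 0.0443
grip_force: 0.0
```

```bash
python3 -c "
from h import *
plan(.5645,.3739,.071,-4.3)
c=[robot.camera(n) for n in('side','top')]
cv2.imwrite('pics/s9.png',np.hstack([cv2.resize(c[0][120:190,160:260],(500,350)),cv2.resize(c[1][150:240,80:165],(330,350))])[:,:800])"
```

```text
pos [0.4143 0.3859 0.1607] yaw 85.7 q6 -0.94 turn rz 22.49 then x -0.02 y 3.77 z 2.24
```

View pics/s9.png

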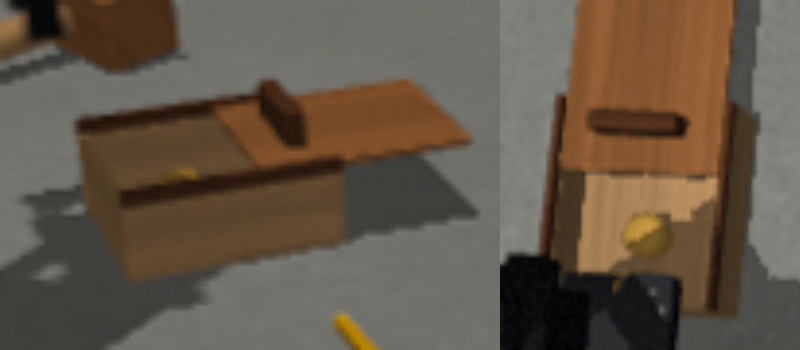

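The knob stands inside the case at (647,237), clear of the cover, and the rib is at (635,122).

jog_arm(
  motion=[0,0,0,0,0,1,0,0,0,0,0,0,1,0,0,0,0,0,0,1,0,0,0,0,0,0,1,0,0,0,0,0,0,1,0,0,0,0,0,0,1,0,0,0,0,0,0,1,0,0,0,0,0,0,1,0,0,0,0,0,0,1,0,0,0,0,0,0,1,0,0,0,0,0,0,1,0,0,0,0,0,0,1,0],
)

```text
time: 42.78
position: [0.4155, 0.386, 0.1597]
tool_rot: [0.442, 0.897, 0.001, 0.001]
ft_force: [-1.1, -0.4, 0.9]
grip_width: 0.0436
grip_force: 0.0
```

jog_arm(
  motion=[0,0,0,0,0,1,0,0,0,0,0,0,1,0,0,0,0,0,0,1,0,0,0,0,0,0,1,0,0,0,0,0,0,1,0,0,0,0,0,0,1,0,0,0,0,0,0,1,0,0,0,0,0,0,1,0,0,0,0,0,0,1,0,0,0,0,0,0,1,0,0,0,0,0,0,0.5,0],
)

```text
time: 44.15
position: [0.4154, 0.3859, 0.1595]
tool_rot: [0.733, 0.68, 0.001, 0.0]
ft_force: [0.3, 0.5, -0.2]
grip_width: 0.0438
grip_force: 0.0
```

```bash
python3 -c "
from h import *
plan(.5645,.3739,.071,-4.3)"
```

```text
pos [0.4154 0.3859 0.1595] yaw -4.3 q6 0.63 turn rz -0.01 then x -0.02 y 3.74 z 2.21
```

jog_arm(
  motion=[0,1,0,0,0,0,0,0,1,0,0,0,0,0,-0.02,1,0,0,0,0,0,0,0.74,0,0,0,0,0,0,0,0.7,0,0,0,0,0,0,0.7,0,0,0,0,0,0,0.5,0,0,0,0,0,0,0.29,0,0,0,0,0,0,0,0,0,0,0],
  grip_force=12,
)

```text
time: 45.28
position: [0.5632, 0.3737, 0.0705]
tool_rot: [0.733, 0.68, -0.001, -0.0]
ft_force: [-1.0, -0.2, 0.4]
grip_width: 0.0433
grip_force: 0.0
```

jog_arm(
  motion=[0,0,0,0,0,0,1,0,0,0,0,0,0,1,0,0,0,0,0,0,1,0,0,0,0,0,0,1,0,0,0,0,0,0,1,0,-0.4,0,0,0,0,1,0,-0.4,0,0,0,0,1,0,-0.4,0,0,0,0,1,0,-0.4,0,0,0,0,1,0,-0.4,0,0,0,0,1,0,0,0,0,0,0,1],
)

```text
time: 46.65
position: [0.4804, 0.3795, 0.0716]
tool_rot: [0.733, 0.681, -0.002, -0.001]
ft_force: [-0.5, -3.2, 8.1]
grip_width: 0.0143
grip_force: 12.0
```

```bash
python3 -c "
from h import *
plan(.4748,.3806,.071,-4.3)"
```

```text
pos [0.4804 0.3795 0.0716] yaw -4.2 q6 0.56 turn rz 0.02 then x 0.02 y -0.14 z 0.01
```

jog_arm(
  motion=[0,-0.08,0,0,0,0,1,0,-0.08,0,0,0,0,1,0,-0.06,0,0,0,0,1,0,0,0,0,0,0,1],
)

```text
time: 47.15
position: [0.4745, 0.38, 0.0716]
tool_rot: [0.733, 0.681, -0.0, 0.001]
ft_force: [1.9, -3.6, 5.4]
grip_width: 0.0138
grip_force: 12.0
```

jog_arm(
  motion=[0,-0.06,0,0,0,0,1,0,-0.04,0,0,0,0,1,0,0,0,0,0,0,1],
)

```text
time: 47.52
position: [0.4743, 0.3801, 0.0716]
tool_rot: [0.733, 0.681, 0.003, 0.003]
ft_force: [9.8, -6.0, 0.9]
grip_width: 0.0138
grip_force: 12.0
```

jog_arm(
  motion=[0,0,0,0,0,0,0,0,0,0,0,0,0,0,0,0,0,0,0,0,0,0,0.1,0,0,0,0,0,0,0,0,0,0,0,0,0,0,-0.7,0,0,0,0,0,0,-1,0,0,0,0,0,0,-1,0,0,0,0,0,-1,0,0,0,0,0,0,-1,0,0,0,0,0,0,-1,0,0,0,0,0,0,-1,0,0,0,0,0],
)

```text
time: 49.02
position: [0.3141, 0.3923, 0.1792]
tool_rot: [0.733, 0.68, 0.0, -0.0]
ft_force: [-1.0, -0.4, 0.2]
grip_width: 0.0435
grip_force: 0.0
```

```bash
python3 -c "
from h import *
c=[robot.camera(n) for n in('side','top')]
cv2.imwrite('pics/f.png',np.hstack([cv2.resize(c[0][110:384,140:430],(400,378)),cv2.resize(c[1][110:250,70:450][:, :],(400,147))[:0].reshape(0,400,3) if 0 else cv2.resize(c[0][120:190,160:260],(400,378))]))
cv2.imwrite('pics/ft.png',cv2.resize(c[1][100:260,70:450],(800,337)))
print(robot.get_obs()['ft_force'])"
```

```text
[ 0.13731676  0.43459232 -0.08611124]
```

View pics/f.png

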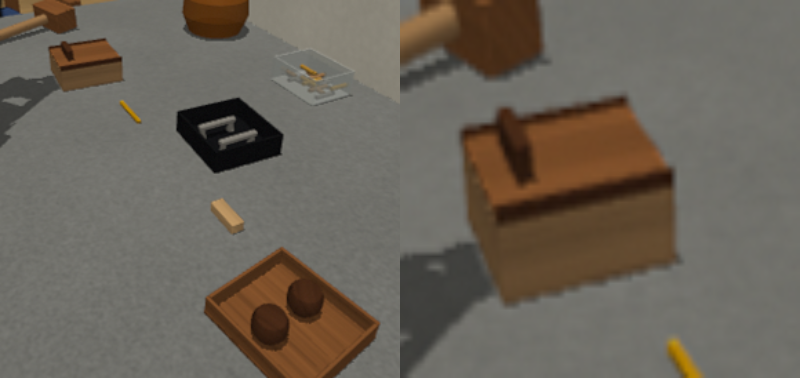

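View pics/ft.png

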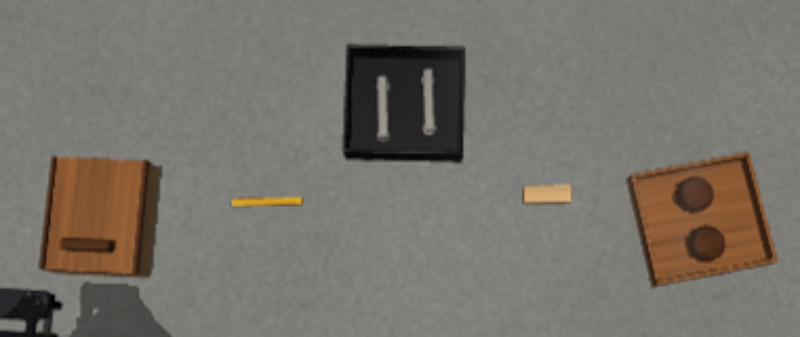

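The final views show both feet upright in the tray at (693,193) and (706,243), and both pulls standing in the bin at (383,108) and (429,101). The cover is shut and the robot is clear of everything.

```bash
python3 -c "
from rig import robot
print(robot.hand_in())"
```

```text
the job is handed in; nothing more can be done
None
```

The job is handed in at about 49 s: both feet stand upright in the tray, both pulls are on the bin floor, and the knob is in the case with its cover slid fully shut.

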